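Stagger-stack the lunch trays

TASK

Stack the empty lunch trays on the bottom tray that holds the spoons: the deep one first, the shallow one on top, each turned end for end to the tray below it, with its tongue tucked under that tray's narrow lip and then lowered until it sits level and fully home on the rim. Don't force them, leave the bottom tray where it stands, and don't disturb the cups, the strainer or the lunch box.

Things in the scene. Friction and masses are not known exactly. Their poses are not given: they have to be found in the camera images.
- bottom_tray: Grey plastic two-compartment stacking tray, 180 x 112 mm, rim at z = 62; origin: centre of that outline at the foot's underside; x along the length, z up. Loose on the shelf, spoons in it (below z = 34), 0.65 kg; a push of a few N slides it. Same pattern for all trays (mm, own frame): walls 4 thick, floor z 12 to 16, a foot beneath, one narrow-lip end (-x), one broad-ledge end (+x).
- deep_tray: Tray like the bottom one: 180 x 112 mm, rim at z = 62, empty, about 0.26 kg, any heading. Same origin and axes. Seated, its origin is at x -18 to -21, y -2.5 to 2.5, z 50 mm in the bottom tray's frame with the x axes opposed: set off 20 mm toward the lower narrow lip, so the broad ledge below stays bare. Its underside at z = 12 (the shoulder) rests on the rim below.
- shallow_tray: Tray of the same pattern but lower: 180 x 112 mm, rim at z = 50, empty, about 0.22 kg, any heading. Same origin and axes. Seated, its origin is at x -18 to -21, y -2.5 to 2.5, z 50 mm in the deep tray's frame, x axes opposed: again set off 20 mm, the other way, so it stands straight above the bottom tray.
- deep_tongue (a point): Middle of the deep tray's tongue tip (x 65, y 0, z 2 mm of its frame). Every tray's foot is 12 high (z 0 to 12), 99 wide, x -80 to 52, and runs on at +x as a flat tongue 4 thick (z 0 to 4) out to x = 65. Above the tongue, up to the shoulder (z = 12), is an 8 mm gap that takes the 4 mm lip of the tray below. The shoulder runs on over the lip to x = 90.
- shallow_tongue (a point): Middle of the shallow tray's tongue tip (x 65, y 0, z 2 mm of its frame). Foot plus tongue (145 long) exceed the mouth below (136), so a tray cannot enter level: tilt it tongue end down by some 5 to 9 degrees, lower it until its shoulder feels the rim, slide it under the lip until the tongue meets the end wall, then lower the other end level.
- bottom_lip (a point): Middle of the bottom tray's narrow-lip edge, top face: x -74, y 0, z 62 mm of its frame. The lip overhangs inward from x -86 to -74 over the full inner width (104 mm), 4 thick, open beneath; the end wall's inner face is at x = -86, its outer face at -90.
- deep_lip (a point): Middle of the deep tray's narrow-lip edge, top face: x -74, y 0, z 62 mm of its frame; lip shaped as on the bottom tray. The shallow tray's tongue goes under it.
- bottom_ledge (a point): Middle of the bottom tray's broad-ledge edge, top face: x 62, y 0, z 62 mm of its frame. The ledge (thumb grip with three dark ribs) spans x 62 to 86 inside the wall, 4 thick; a seated tray's foot ends just beside its edge (0 to 3 mm play).
- deep_grip (a point): Top of the deep tray's middle divider at its centre: x 0, y 0, z 48 mm. The divider is the grip: 10 mm thick, along x, 172 long, from the floor (z 16) up to here; 47 mm of room on each side for a finger.
- shallow_grip (a point): Top of the shallow tray's middle divider at its centre: x 0, y 0, z 36 mm. Divider 10 mm thick, along x, 172 long, from the floor (z 16) up to here; 47 mm of room on each side.
- cup_a: Green ceramic cup, 80 mm across, 78 mm tall, upright; origin at the centre of its underside. Bystander.
- cup_b: Green ceramic cup like the other. Bystander.
- strainer: Stainless steel strainer, bowl 144 mm across and 50 mm high, with a wire handle out to 160 mm along its +x; origin under the bowl's centre. Bystander.
- lunch_box: Lunch box with a white snap lid, 178 x 123 mm, 59 mm high; origin at the centre of its underside. Bystander.
There are look-alikes about, which are no part of the job. Leave any green look-alike of the shallow_tray alone.

How it is judged:
By the outcome, as a careful person would: the job done as asked, in the order asked, and still so for the second after the job is handed in, with the robot touching nothing.
It also fails if it takes over 67 s, if anything falls off the work surface, if the arm or the gripper's body presses on something with over 40 N, if the wrist force passes 120 N, or if a joint passes its speed limit or range.

ROBOT

A 6-joint arm with a two-finger parallel gripper is mounted at the origin on the work surface. World frame = base frame: x ahead of the robot, y to its left, z up, the work surface at z = 0. Lengths are in mm, angles in rad, forces in N, time in s.
With the tool pointing down it reaches from about 275 to 1000 mm from the base axis. Payload 8.4 kg.
Tool frame: the origin (TCP) lies at the very end of the fingers, on their centre line; the grasp point (between the pads) lies 19 mm behind it; z points along the fingers, y is the line along which they close (so a half turn about z gives the same grasp; the last joint's range is limited). The gripper opens to 85 mm and grips with 20 to 120 N. Pads are 22 mm wide; open, the fingers measure 114 mm over their backs; the gripper's body (76 mm by 85 mm) begins 54 mm behind the grasp point. The pads swing forward as they close: fully open they stand 13 mm farther back than shut.
Start: joints at [1.102, 0.353, 1.633, -0, 1.155, -0.002], TCP at [281.268, 558.136, 231.281] pointing down, gripper open.
Joint ranges: [-2.63, 2.63], [-0.92, 2.1], [0.06, 2.66], [-1.3, 4.44], [0, 2.69], [-3.02, 3.02]. Speed limits (rad/s): [2.22, 2.22, 2.79, 3.14, 3.14, 3.14].

INTERFACE

Orientations are given as [roll, pitch, yaw] about the fixed x, y, z axes, in that order (R = Rz(yaw) Ry(pitch) Rx(roll)).
In Python, from rig import sensors, grab_frame, camera_params, order gives the robot as it stands. The module is installed in compiled form; this text tells all that it offers.
- The arm moves only by the tool move_arm, never from a script. Its argument "motion" is a list of rows, each a list of 7 numbers: the turn, a rotation vector about the tool's x, y, z in shares of 4 rad (1.0 is 4 rad), then the shift along the tool's x, y, z in shares of 1 m (1.0 is 1 m), then the finger opening in m, from 0 to 0.0854. A call has 1 to 8 rows; each row is the pose to reach, as a shift and turn from the pose commanded when the call began, along the tool's axes at that moment; what a row does not reach only later rows make up. A row lasts 1/8 s, in which the tool goes at most 62.5 mm and 10.7 degrees, less where a joint would pass 70% of its speed; a pose out of reach is approached as far as the arm can. A call with a gripper value outside its range is refused whole. The fingers move at their own pace and stop on an object; "grip_force" is the grip in N (left out, the last holds). Time passes only in rows, so rows that repeat a pose let the fingers close. It gives the time, the measured TCP pose, the force, the opening and the grip force at its end, in the units of the state.
- sensors.sense(): the state, without advancing time (a new reading comes with each control period).
- grab_frame(name): name is "scene" or "top"; returns (picture, depth): 420x560x3 uint8, red, green, blue; 420x560 float32, mm along the optical axis (not along the pixel's ray), 0 where there is no reading.
- camera_params(name): a dict with "camera_matrix" (3x3 intrinsics, pixels), "world_from_camera" (4x4, takes a point from camera to world coordinates). Camera axes: x right, y down, z forward; pixel columns grow to the right and rows downward; lengths in mm; the calibration is good to about 2 mm. A picture is of the moment at which its call begins. camera_params takes no time and is no camera call.
- order.sign_off(): hands the job in; it is judged then, once.
The state is a dict: "clock": time; "qpos": joint angles; "qvel": joint speeds; "joint_efforts": joint torques, N m; "eef_pos": TCP position; "tcp_rot": TCP orientation; "contact_force": force on the tool from outside, world axes, zero at the start; "wrist_torque": the same for the moment, N m; "opening": opening from 0.0 (shut) to 1.0 (fully open); "grasp_force": force on a finger pad.
Only numpy, scipy, OpenCV 4.12 (cv2) and the standard library are available. Lean on these libraries where they do the work, as an engineer would, in place of code of your own. Each camera call takes 0.05 s, during which the arm holds its last target. There are 200 camera calls.

## Working session

There is one attempt and no reset: what is moved stays moved. The work goes in short steps, Python scripts to look and compute and a tool call to move; the robot and the scene stay as the last step left them, time stands still between calls to the robot, and variables do not carry over. Pictures are saved under pics/ and viewed, at most 10 in all, crops included, and the job is handed in when it is done.

Besides the shell and the picture viewer there is one more tool, called after ">>>" as name([rows], argument=value, ...), one row to a line, values as JSON. move_arm: Moves the arm, as the interface text tells. Its arguments: {"type":"object","properties":{"motion":{"type":"array","items":{"type":"array","items":{"type":"number"}}},"grip_force":{"type":"number"}},"required":["motion"]}

```bash
mkdir -p pics
python3 - <<'E'
from rig import sensors, grab_frame, camera_params
import cv2, numpy as np
for n in ("top","scene"):
    p,d=grab_frame(n); np.savez(f"{n}0.npz",p=p,d=d)
    cv2.imwrite(f"pics/{n}0.png",p[:,:,::-1])
    c=camera_params(n); print(n,np.round(c["camera_matrix"],1).tolist(),np.round(c["world_from_camera"],3).tolist())
print(sensors.sense())
E
```

```text
top [[442.8, 0.0, 277.0], [0.0, 442.8, 205.9], [0.0, 0.0, 1.0]] [[-0.016, -0.995, 0.097, 370.181], [-1.0, 0.016, 0.001, 82.947], [-0.002, -0.097, -0.995, 1510.419], [0.0, 0.0, 0.0, 1.0]]
scene [[436.3, 0.0, 282.6], [0.0, 436.3, 212.0], [0.0, 0.0, 1.0]] [[-0.707, 0.487, -0.513, 1142.324], [0.707, 0.492, -0.507, 738.005], [0.005, -0.722, -0.692, 929.546], [0.0, 0.0, 0.0, 1.0]]
{'clock': 0.1, 'qpos': array([ 1.10158445e+00,  3.53625499e-01,  1.63406200e+00,  7.44486488e-06,
        1.15520105e+00, -2.36719153e-03]), 'qvel': array([ 0.00121127, -0.0024342 , -0.00281014,  0.00029043, -0.00164554,
        0.00025579]), 'joint_efforts': array([-9.87733620e-04, -6.06360340e+01, -3.42817962e+01, -8.12048370e-05,
        3.95658659e-03,  1.45691365e-05]), 'eef_pos': array([281.07850747, 557.74542013, 230.60668865]), 'tcp_rot': array([-3.14029679e+00, -9.87481936e-06,  2.67474495e+00]), 'contact_force': array([ 0.37837982, -0.33206631,  0.21693084]), 'wrist_torque': array([-0.02662366,  0.02728984,  0.01731684]), 'grasp_force': 0.0, 'opening': 1.00393010963323}
```

View pics/top0.png

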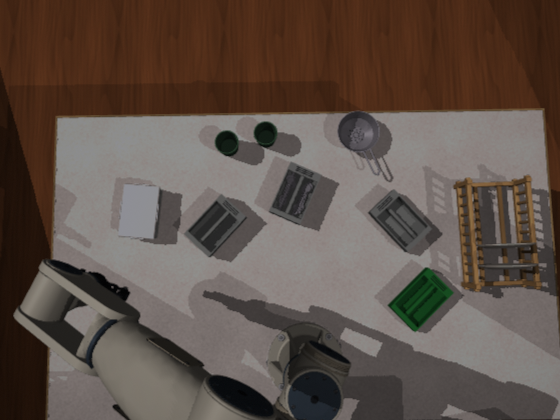

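View pics/scene0.png

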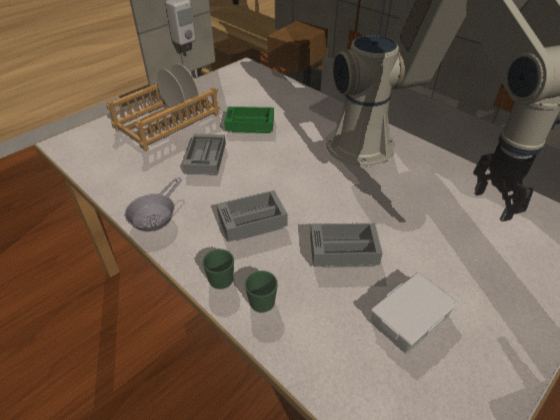

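Grey trays in the top view are at (217,225), (298,193) and (400,220), and the green look-alike is at (422,298). The bottom tray should be the one at (298,193), since something lies in it. I'll confirm with an enlarged crop and by rim heights.

```bash
cat > h.py <<'E'
import numpy as np, cv2
from rig import sensors, grab_frame, camera_params
def cloud(n,d):
    c=camera_params(n); K=c["camera_matrix"]; T=c["world_from_camera"]
    v,u=np.mgrid[:420,:560]
    P=np.stack([(u-K[0,2])/K[0,0]*d,(v-K[1,2])/K[1,1]*d,d],-1)
    W=P@T[:3,:3].T+T[:3,3]; W[d<=0]=np.nan; return W
def ray(n,uv,z):
    c=camera_params(n); K=c["camera_matrix"]; T=c["world_from_camera"]
    uv=np.atleast_2d(uv).astype(float)
    r=np.c_[(uv-K[:2,2])/[K[0,0],K[1,1]],np.ones(len(uv))]@T[:3,:3].T
    return T[:3,3]+r*((z-T[2,3])/r[:,2:])
def proj(n,X):
    c=camera_params(n); K=c["camera_matrix"]; T=np.linalg.inv(c["world_from_camera"])
    p=np.atleast_2d(X)@T[:3,:3].T+T[:3,3]; p=p@K.T; return p[:,:2]/p[:,2:]
E
python3 - <<'E'
from h import *
t=np.load("top0.npz"); s=np.load("scene0.npz")
tiles=[]
for a,cs,hw in ((t['p'],[(217,225),(298,193),(400,220)],(40,40)),(s['p'],[(345,244),(252,215),(205,154)],(44,44))):
    tiles.append(np.hstack([cv2.resize(a[y-hw[1]:y+hw[1],x-hw[0]:x+hw[0]],(266,266),interpolation=cv2.INTER_CUBIC) for x,y in cs]))
cv2.imwrite("pics/crop1.png",cv2.convertScaleAbs(np.vstack(tiles)[:,:,::-1],alpha=1.5))
W=cloud("top",t['d'])
print("table z",np.nanmedian(W[240:270,100:180,2]))
for x,y in [(217,225),(298,193),(400,220),(422,298)]:
    w=W[y-38:y+38,x-38:x+38].reshape(-1,3); 
    h,e=np.histogram(w[:,2],np.arange(6,82,4)); print((x,y),dict(zip(e[:-1].tolist(),h.tolist())))
    m=w[:,2]>38; c=w[m][:,:2].astype(np.float32); 
    r=cv2.minAreaRect(c); print(r, np.nanpercentile(w[:,2],[95,99]))
E
```

```text
table z 1.043093710034782
(217, 225) {6: 226, 10: 190, 14: 490, 18: 319, 22: 80, 26: 29, 30: 21, 34: 20, 38: 23, 42: 39, 46: 77, 50: 61, 54: 62, 58: 199, 62: 252, 66: 87, 70: 4, 74: 1}
((453.4835510253906, 290.8789978027344), (113.1395263671875, 179.9861297607422), 46.47370529174805) [62.85613279 67.01614039]
(298, 193) {6: 249, 10: 123, 14: 287, 18: 264, 22: 233, 26: 177, 30: 56, 34: 11, 38: 7, 42: 37, 46: 54, 50: 39, 54: 46, 58: 192, 62: 251, 66: 86, 70: 3, 74: 0}
((556.2569580078125, 25.625411987304688), (111.90696716308594, 180.789794921875), 65.48724365234375) [62.58821958 66.87812482]
(400, 220) {6: 210, 10: 216, 14: 458, 18: 327, 22: 87, 26: 44, 30: 60, 34: 98, 38: 63, 42: 84, 46: 223, 50: 237, 54: 88, 58: 5, 62: 0, 66: 0, 70: 0, 74: 0}
((460.73016357421875, -321.68975830078125), (180.66326904296875, 114.8744888305664), 41.606040954589844) [50.69229578 54.96089332]
(422, 298) {6: 156, 10: 235, 14: 493, 18: 300, 22: 77, 26: 59, 30: 76, 34: 103, 38: 77, 42: 103, 46: 262, 50: 270, 54: 63, 58: 4, 62: 0, 66: 0, 70: 0, 74: 0}
((201.7583770751953, -379.84967041015625), (115.081298828125, 181.02487182617188), 43.19021987915039) [50.5209934  54.33459894]
```

View pics/crop1.png

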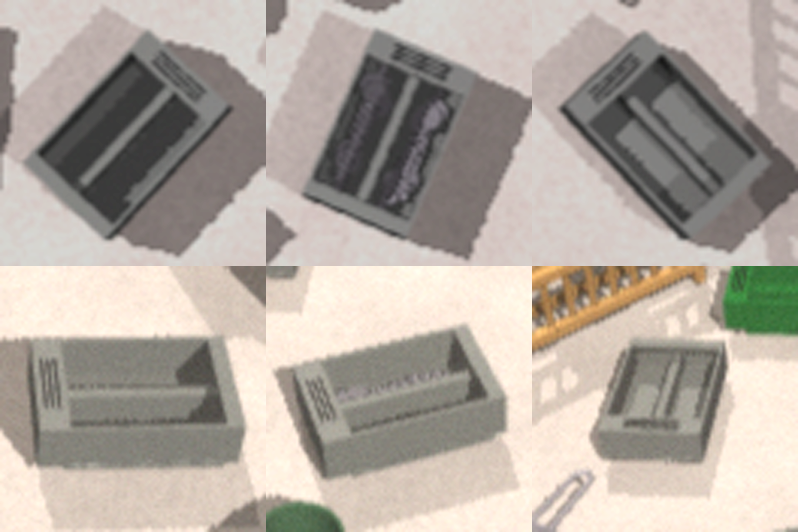

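Bottom tray: spoons, px (298,193). Deep tray: px (217,225), empty, rim at 62. Shallow tray: px (400,220), grey, rim at 50. The green tray at (422,298) is the look-alike and stays put. All three ledges (ribs) face up in the top image. Next I'll refine the poses with averaged depth from both cameras.

```bash
cat >> h.py <<'E'
def avg(n,k=6):
    D=[grab_frame(n)[1] for _ in range(k)]; return np.nanmedian(np.where(np.array(D)>0,D,np.nan),0)
def fit(n,d,c,zr,below=5,head=None):
    "outline of rim (height zr) near c, on 1 mm world grid -> centre, heading mod 180, sizes"
    z=cloud(n,d)[:,:,2]; m=((z>zr-below)&(z<zr+8)).astype(np.float32)
    g=np.arange(-140,141); X,Y=np.meshgrid(c[0]+g,c[1]+g)
    p=proj(n,np.c_[X.ravel(),Y.ravel(),np.full(X.size,zr)]).astype(np.float32)
    w=cv2.remap(m,p[:,0].reshape(X.shape),p[:,1].reshape(X.shape),cv2.INTER_LINEAR)
    w=cv2.morphologyEx((w>.5).astype(np.uint8),cv2.MORPH_CLOSE,np.ones((5,5)))
    cs,_=cv2.findContours(w,cv2.RETR_EXTERNAL,cv2.CHAIN_APPROX_NONE); k=max(cs,key=cv2.contourArea)
    M=cv2.moments(k); cx,cy=M['m10']/M['m00'],M['m01']/M['m00']
    a=.5*np.degrees(np.arctan2(2*M['mu11'],M['mu20']-M['mu02'])); r=cv2.minAreaRect(k)
    return np.round([c[0]-140+cx,c[1]-140+cy,a,M['m00']/(180*112)],2), np.round([r[0][0]+c[0]-140,r[0][1]+c[1]-140,*r[1],r[2]],1)
E
python3 - <<'E'
from h import *
for n in ("top","scene"):
    d=avg(n); np.save(n+"_avg.npy",d)
    for nm,c,z in (("bottom",(556,26),62),("deep",(453,291),62),("shallow",(461,-322),50)):
        for b in (4,8): print(n,nm,b,*fit(n,d,c,z,b))
    W=cloud(n,d); 
W=cloud("top",np.load("top_avg.npy"))
for u,v in ((227,143),(265,133),(358,131)): 
    w=W[v-14:v+15,u-14:u+15].reshape(-1,3); w=w[w[:,2]>35]; print((u,v),np.round(np.nanmedian(w,0)), np.round(w.max(0)),np.round(w.min(0)))
E
```

```text
top bottom 4 [ 5.7061e+02  1.9620e+01 -2.4580e+01  2.8000e-01] [556.4  25.5 114.5 182.7  65.4]
top bottom 8 [556.28  25.64 -24.4    0.99] [556.3  25.6 114.5 182.9  65.4]
top deep 4 [ 4.6529e+02  2.8281e+02 -4.3580e+01  2.8000e-01] [453.4 291.  114.7 182.   46.7]
top deep 8 [453.18 290.69 -43.31   1.  ] [452.9 290.6 115.3 182.1  46.1]
top shallow 4 [ 460.37 -321.55   41.73    1.  ] [ 460.7 -321.2  182.4  115.8   41.6]
top shallow 8 [ 460.31 -320.97   42.12    1.01] [ 460.6 -320.9  182.7  116.5   41.6]
scene bottom 4 [553.7   28.17 -24.57   1.03] [554.   28.6 120.1 183.   65.4]
scene bottom 8 [554.64  29.45 -24.39   1.06] [554.7  29.4 122.1 183.6  65.4]
scene deep 4 [450.97 292.46 -43.76   1.02] [451.1 293.  117.7 183.   45.7]
scene deep 8 [452.35 293.35 -43.2    1.05] [452.7 294.6 123.2 182.6  46.1]
scene shallow 4 [ 458.7  -318.32   41.62    1.01] [ 458.8 -318.2  189.2  115.1   41.7]
scene shallow 8 [ 460.11 -315.89   41.92    1.06] [ 460.1 -316.1  194.   116.5   41.8]
(227, 143) [743. 255.  69.] [764. 288.  82.] [687. 212.  35.]
(265, 133) [771. 122.  71.] [793. 159.  83.] [715.  83.  35.]
(358, 131) [ 807. -237.   40.] [ 815. -145.   54.] [ 713. -245.   35.]
```

```bash
cat >> h.py <<'E'
from scipy.spatial.transform import Rotation as R
def rot(yaw,tilt=0):
    "tool down, tool x at heading yaw (deg); tilt>0 dips the tool-x side (deg)"
    return R.from_euler('z',yaw,degrees=True)*R.from_euler('y',tilt,degrees=True)*R.from_euler('x',180,degrees=True)
def plan(*targets):
    s=sensors.sense(); R0=R.from_euler('xyz',s['tcp_rot']); p0=s['eef_pos']
    print("t",round(s['clock'],2),"at",np.round(p0,1),"rpy",np.round(np.degrees(s['tcp_rot']),2),"F",np.round(s['contact_force'],1),"op",round(s['opening']*85.4,1),"q",np.round(s['qpos'],2))
    for p,Rt in targets:
        print(np.round((R0.inv()*Rt).as_rotvec(),4),np.round(R0.inv().apply(np.array(p)-p0)/1000,4))
E
python3 - <<'E'
from h import *
plan(((453,291,120),rot(136.5)),((453,291,22),rot(136.5)))
E
```

```text
t 0.7 at [281.3 558.1 231.3] rpy [180.    -0.   153.26] F [0.9 0.4 0. ] op 85.4 q [ 1.1   0.35  1.63  0.    1.16 -0.  ]
[ 0.     -0.      0.2924] [-0.2736 -0.1613  0.1113]
[ 0.     -0.      0.2924] [-0.2736 -0.1613  0.2093]
```

Units first: turns go in shares of 4 rad. So 0.2924 rad is 0.0731.

>>> move_arm([
  [0,0,0.0731,-0.2736,-0.1613,0.1113,0.05],
  [0,0,0.0731,-0.2736,-0.1613,0.1113,0.05],
  [0,0,0.0731,-0.2736,-0.1613,0.1113,0.05],
  [0,0,0.0731,-0.2736,-0.1613,0.1113,0.05],
  [0,0,0.0731,-0.2736,-0.1613,0.1113,0.05],
  [0,0,0.0731,-0.2736,-0.1613,0.1113,0.05],
  [0,0,0.0731,-0.2736,-0.1613,0.1113,0.05],
  [0,0,0.0731,-0.2736,-0.1613,0.1113,0.05],
], grip_force=60)

```text
clock: 1.7
eef_pos: [453.0, 291.7, 120.4]
tcp_rot: [3.141, -0.0, 2.382]
contact_force: [-0.1, -0.8, 0.9]
opening: 0.586
grasp_force: 0.0
```

Run:
```python
from h import *
plan(((453,291,22),rot(136.5)))
```

```text
t 1.7 at [453.  291.7 120.4] rpy [ 1.7996e+02 -1.0000e-02  1.3650e+02] F [-0.1 -0.8  0.9] op 50.0 q [ 0.57  0.36  1.91  0.    0.87 -0.24]
[ 0.0006 -0.0001 -0.0001] [-0.0005 -0.0005  0.0984]
```

>>> move_arm([
  [0,0,0,0,0,0.05,0.05],
  [0,0,0,0,0,0.085,0.05],
  [0,0,0,0,0,0.098,0.05],
  [0,0,0,0,0,0.098,0.05],
  [0,0,0,0,0,0.098,0.0],
  [0,0,0,0,0,0.098,0.0],
  [0,0,0,0,0,0.098,0.0],
  [0,0,0,0,0,0.098,0.0],
], grip_force=60)

```text
clock: 2.7
eef_pos: [453.5, 291.3, 23.3]
tcp_rot: [3.14, 0.0, 2.382]
contact_force: [-1.3, -0.4, 8.6]
opening: 0.104
grasp_force: 60.2
```

Run:
```python
from h import *
plan()
for n in ("top","scene"):
    d=avg(n,4)
    for b in (4,8): print(n,b,*fit(n,d,(453,291),62,b))
p,_=grab_frame("scene"); cv2.imwrite("pics/s1.png",cv2.resize(p[170:330,250:450,::-1],(800,640))[:600])
```

```text
t 2.7 at [453.5 291.3  23.3] rpy [1.7992e+02 1.0000e-02 1.3649e+02] F [-1.3 -0.4  8.6] op 8.9 q [ 0.57  0.51  1.96  0.    0.67 -0.24]
top 4 [5.0710e+02 2.3836e+02 4.2420e+01 1.5000e-01] [497.7 251.1 113.   62.6  46.3]
top 8 [5.0663e+02 2.3828e+02 4.1600e+01 1.5000e-01] [498.3 250.2 113.8  62.2  45. ]
scene 4 [ 4.6457e+02  2.8758e+02 -4.4790e+01  3.3000e-01] [453.5 295.5 120.4 182.6  46.7]
scene 8 [ 4.6489e+02  2.8970e+02 -4.5120e+01  3.8000e-01] [454.7 296.  123.6 183.   46.4]
```

View pics/s1.png

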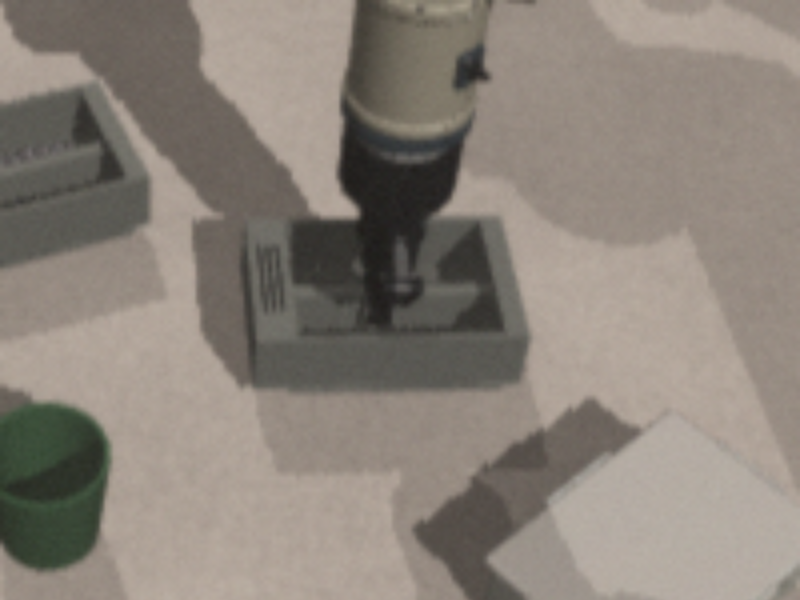

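Deep tray is gripped on its divider (rim in the crop at 250–525, ribs on its left end). Next: lift, carry over the bottom tray and turn.

>>> move_arm([
  [0,0,0,0,0,-0.02,0],
  [0,0,0,0,0,-0.08,0],
  [0,0,0,0,0,-0.14,0],
  [0,0,0,0,0,-0.19,0],
  [0,0,0,0,0,-0.19,0],
])

```text
clock: 3.78
eef_pos: [455.1, 292.2, 216.5]
tcp_rot: [3.133, 0.002, 2.382]
contact_force: [-0.1, 0.6, -3.7]
opening: 0.104
grasp_force: 59.4
```

Run:
```python
from h import *
plan(((538,34,200),rot(-24.5)))
```

```text
t 3.77 at [455.1 292.2 216.5] rpy [1.7953e+02 1.1000e-01 1.3649e+02] F [-0.1  0.6 -3.7] op 8.9 q [ 0.57  0.23  1.83  0.    1.06 -0.24]
[ 0.0047 -0.011   2.8098] [-0.2379 -0.1303  0.016 ]
```

Scaled: 1.44 rad is 0.36.

>>> move_arm([
  [0,0,0.045,-0.03,-0.016,0,0],
  [0,0,0.09,-0.06,-0.032,0,0],
  [0,0,0.135,-0.09,-0.048,0,0],
  [0,0,0.18,-0.12,-0.065,0,0],
  [0,0,0.225,-0.15,-0.08,0,0],
  [0,0,0.27,-0.18,-0.1,0,0],
  [0,0,0.315,-0.21,-0.115,0,0],
  [0,0,0.36,-0.237,-0.13,0,0],
])

```text
clock: 4.78
eef_pos: [534.7, 32.2, 210.5]
tcp_rot: [-3.14, 0.001, 0.936]
contact_force: [-0.2, 0.1, -4.1]
opening: 0.106
grasp_force: 59.2
```

Run:
```python
from h import *
plan(((538,34,200),rot(-24.5)))
```

```text
t 4.78 at [534.7  32.2 210.5] rpy [-1.799e+02  8.000e-02  5.363e+01] F [-0.2  0.1 -4.1] op 9.1 q [0.06 0.24 1.84 0.   1.06 0.69]
[-5.0000e-04  2.3000e-03  1.3637e+00] [0.0034 0.0016 0.0105]
```

Scaled: 1.364 rad is 0.341.

>>> move_arm([
  [0,0,0.045,0.003,0.002,0.01,0],
  [0,0,0.09,0.003,0.002,0.01,0],
  [0,0,0.135,0.003,0.002,0.01,0],
  [0,0,0.18,0.003,0.002,0.01,0],
  [0,0,0.225,0.003,0.002,0.01,0],
  [0,0,0.27,0.003,0.002,0.01,0],
  [0,0,0.315,0.003,0.002,0.01,0],
  [0,0,0.341,0.003,0.002,0.01,0],
])

```text
clock: 5.78
eef_pos: [537.7, 34.7, 200.4]
tcp_rot: [3.14, 0.002, -0.426]
contact_force: [-1.0, 0.4, -3.3]
opening: 0.1
grasp_force: 59.3
```

>>> move_arm([
  [0,0,0,0,0,0,0],
  [0,0,0,0,0,0,0],
])

```text
clock: 6.02
eef_pos: [538.3, 34.7, 201.3]
tcp_rot: [3.141, 0.001, -0.419]
contact_force: [-0.4, -0.0, -2.9]
opening: 0.105
grasp_force: 59.3
```

Run:
```python
from h import *
plan(((538,34,200),rot(-24.5)))
D={}
for n in ("top","scene"):
    d=avg(n,6); np.save(n+"_h1.npy",d)
    for z in (235,239): 
      for b in (4,8): print(n,z,b,*fit(n,d,(538,34),z,b))
    W=cloud(n,d); w=W[np.hypot(W[:,:,0]-538,W[:,:,1]-34)<115]; h,e=np.histogram(w[:,2],np.arange(160,260,4)); print(dict(zip(e.tolist(),h.tolist())))
p,_=grab_frame("scene"); cv2.imwrite("pics/s2.png",cv2.resize(p[100:310,150:430,::-1],(800,600)))
```

```text
t 6.03 at [538.3  34.7 201.3] rpy [ 1.7997e+02  6.0000e-02 -2.4030e+01] F [-0.4 -0.  -2.9] op 9.0 q [ 0.06  0.25  1.85 -0.    1.04  2.05]
[0.0006 0.0011 0.0083] [0.     0.0008 0.0013]
top 235 4 [ 4.6508e+02  3.7940e+01 -8.1880e+01  8.0000e-02] [473.   24.1  57.1  90.3  18.2]
top 235 8 [4.6919e+02 3.9800e+01 7.2510e+01 9.0000e-02] [486.8  32.9  63.8  85.4  65.2]
top 239 4 [ 4.6521e+02  3.7650e+01 -7.9610e+01  8.0000e-02] [472.7  24.   56.3  90.1  18.4]
top 239 8 [ 4.651e+02  3.766e+01 -7.949e+01  8.000e-02] [472.7  24.   56.3  90.1  18.4]
{160: 0, 164: 0, 168: 0, 172: 0, 176: 0, 180: 0, 184: 0, 188: 2, 192: 237, 196: 93, 200: 4, 204: 4, 208: 4, 212: 4, 216: 2, 220: 3, 224: 31, 228: 18, 232: 4, 236: 49, 240: 265, 244: 6, 248: 0, 252: 0}
scene 235 4 [ 5.325e+02  4.115e+01 -2.553e+01  4.500e-01] [537.2  35.4 128.3 185.4  66. ]
scene 235 8 [ 5.3648e+02  4.2600e+01 -2.5320e+01  5.3000e-01] [538.5  37.2 132.5 186.9  65.7]
scene 239 4 [ 5.3207e+02  4.4170e+01 -2.4510e+01  3.8000e-01] [539.4  37.5 122.2 183.7  65.7]
scene 239 8 [ 5.3595e+02  4.5280e+01 -2.5330e+01  4.5000e-01] [540.8  39.3 126.7 184.7  65.7]
{160: 0, 164: 0, 168: 0, 172: 0, 176: 24, 180: 62, 184: 9, 188: 28, 192: 157, 196: 122, 200: 154, 204: 176, 208: 185, 212: 194, 216: 190, 220: 196, 224: 266, 228: 141, 232: 147, 236: 266, 240: 409, 244: 6, 248: 14, 252: 17}
```

View pics/s2.png

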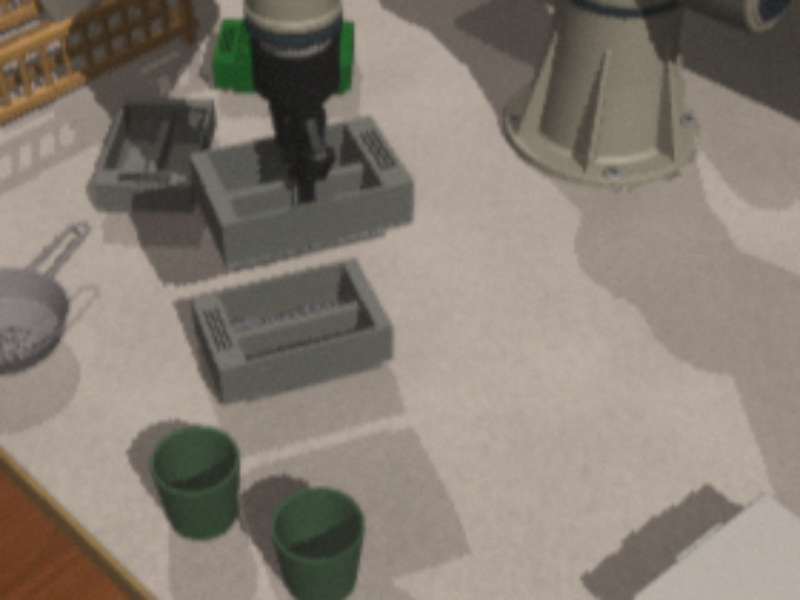

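```bash
cat >> h.py <<'E'
def edges(n,d,c,zr,yaw,below=4,above=6):
    "robust outline edges in frame (u along yaw, v left) centred at c; mm. slopes in deg"
    z=cloud(n,d)[:,:,2]; m=((z>zr-below)&(z<zr+above)).astype(np.float32)
    a=np.radians(yaw); U=np.array([np.cos(a),np.sin(a)]); V=np.array([-U[1],U[0]])
    g=np.arange(-130,130.5,.5); gu,gv=np.meshgrid(g,g)
    X=np.array(c)[:2]+gu[...,None]*U+gv[...,None]*V
    p=proj(n,np.c_[X.reshape(-1,2),np.full(gu.size,zr)]).astype(np.float32)
    w=cv2.remap(m,p[:,0].reshape(gu.shape),p[:,1].reshape(gu.shape),cv2.INTER_LINEAR)>.5
    out={}
    for nm,A,lim in (("v",w,75),("u",w.T,45)):
        cols=np.where((abs(g)<lim)&A.any(0))[0]
        for s in (-1,1):
            e=np.array([g[np.where(A[:,k])[0][0 if s<0 else -1]] for k in cols]); x=g[cols]
            ok=abs(e-(56 if nm=="v" else 90)*s)<12
            if ok.sum()<30: continue
            for _ in range(4):
                f=np.polyfit(x[ok],e[ok],1); ok=abs(e-np.polyval(f,x))<2
            out[nm+("-" if s<0 else "+")]=(round(f[1],2),round(np.degrees(np.arctan(f[0])),2),int(ok.sum()))
    return out
E
python3 - <<'E'
from h import *
for n in ("top","scene"):
    print(n,"bottom",edges(n,np.load(n+"_avg.npy"),(556.3,25.6),62,-24.5))
    print(n,"held",edges(n,np.load(n+"_h1.npy"),(538.3,34.7),240,-24.03))
    print(n,"deep0",edges(n,np.load(n+"_avg.npy"),(453.1,290.8),62,-43.5))
E
```

```text
top bottom {'v-': (np.float64(-55.75), np.float64(0.1), 297), 'v+': (np.float64(55.79), np.float64(0.13), 289), 'u-': (np.float64(-89.83), np.float64(0.05), 179), 'u+': (np.float64(89.98), np.float64(0.18), 179)}
top held {'v-': (np.float64(-53.79), np.float64(-0.24), 145), 'v+': (np.float64(58.02), np.float64(0.18), 88), 'u-': (np.float64(-87.13), np.float64(-0.31), 116)}
top deep0 {'v-': (np.float64(-55.63), np.float64(0.07), 295), 'v+': (np.float64(56.26), np.float64(0.24), 299), 'u-': (np.float64(-89.7), np.float64(-0.12), 179), 'u+': (np.float64(89.94), np.float64(0.08), 179)}
scene bottom {'v-': (np.float64(-56.48), np.float64(0.15), 295), 'v+': (np.float64(58.77), np.float64(-0.42), 274), 'u-': (np.float64(-93.46), np.float64(-0.22), 179), 'u+': (np.float64(86.76), np.float64(-0.24), 179)}
scene held {'v-': (np.float64(-54.89), np.float64(-0.01), 194), 'v+': (np.float64(61.66), np.float64(0.22), 272), 'u-': (np.float64(-90.22), np.float64(-0.37), 179), 'u+': (np.float64(90.51), np.float64(-0.48), 179)}
scene deep0 {'v-': (np.float64(-58.42), np.float64(-1.2), 284), 'v+': (np.float64(57.63), np.float64(0.05), 282), 'u-': (np.float64(-92.91), np.float64(0.0), 179), 'u+': (np.float64(87.04), np.float64(0.06), 179)}
```

```bash
cat >> h.py <<'E'
def pose(C,yaw,sgn,xt,zt,th,O):
    """tool pose. C,yaw: lower-stack frame (world); insertion dir X' = -sgn? : unit vector sgn*(yaw dir).
    xt,zt: TCP in tray frame; th: tongue-down tilt deg; O=(X',z) of the tray origin. tool yaw = yaw always"""
    a=np.radians(yaw); U=np.array([np.cos(a),np.sin(a)]); t=np.radians(th); c,s=np.cos(t),np.sin(t)
    X=O[0]+xt*c+zt*s; Z=O[1]-xt*s+zt*c
    p=np.array(C[:2])+sgn*X*U
    return (np.r_[p,Z],rot(yaw,sgn*th))
B=((553.75,24.45),-24.45)
deep=lambda th,O: pose(*B,-1,1.05,23.3,th,O)
E
python3 - <<'E'
from h import *
plan(deep(7,(5,85)),deep(7,(5,62)),deep(0,(19.5,50)))
E
```

```text
t 6.67 at [538.8  34.8 202. ] rpy [-180.     -0.    -24.15] F [-0.3  0.3 -2.6] op 8.7 q [ 0.06  0.25  1.85 -0.    1.04  2.05]
[-0.0003  0.1221  0.0052] [0.0089 0.0033 0.094 ]
[-0.0003  0.1221  0.0052] [0.0089 0.0033 0.117 ]
[-0.     -0.0001  0.0052] [-0.0027  0.0032  0.1287]
```

Scaled: 0.06 rad is 0.015.

>>> move_arm([
  [0,0.015,0.0013,0.004,0.002,0.03,0],
  [0,0.0305,0.0013,0.009,0.0033,0.06,0],
  [0,0.0305,0.0013,0.009,0.0033,0.085,0],
  [0,0.0305,0.0013,0.009,0.0033,0.094,0],
  [0,0.0305,0.0013,0.009,0.0033,0.094,0],
  [0,0.0305,0.0013,0.009,0.0033,0.094,0],
  [0,0.0305,0.0013,0.009,0.0033,0.094,0],
])

```text
clock: 7.55
eef_pos: [546.4, 28.1, 108.9]
tcp_rot: [-3.14, -0.123, -0.427]
contact_force: [0.7, 0.3, -2.7]
opening: 0.106
grasp_force: 59.2
```

Run:
```python
from h import *
p,_=grab_frame("scene"); cv2.imwrite("pics/s3.png",cv2.resize(p[120:270,180:380,::-1],(800,600)))
plan(deep(7,(5,62)))
```

```text
t 7.6 at [546.3  28.1 108.8] rpy [-179.94   -7.06  -24.45] F [-0.4 -0.7 -3.7] op 8.8 q [ 0.09  0.34  1.98 -0.09  0.71  2.15]
[-0.001  -0.0011 -0.0001] [-0.0035  0.0002  0.0236]
```

View pics/s3.png

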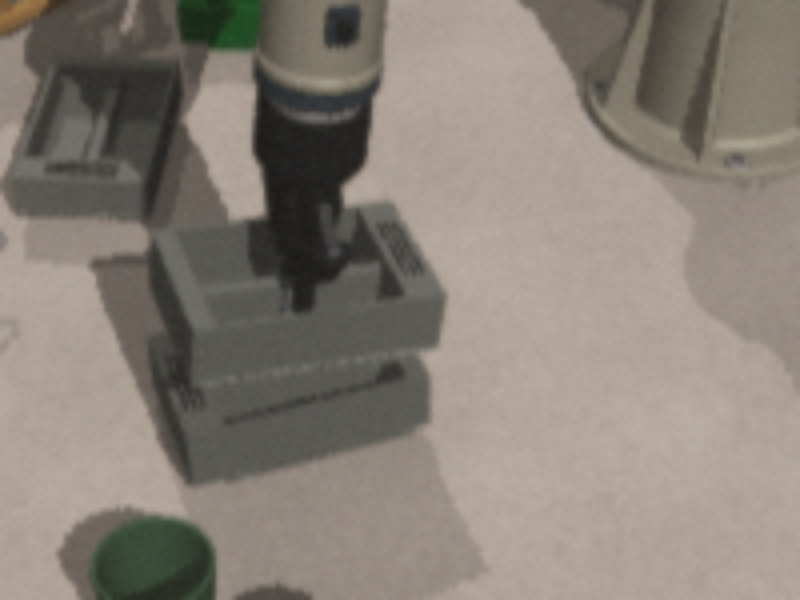

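The deep tray hangs over the bottom tray, rib/tongue end (right, px 410,250) dipped towards the narrow lip. Lowering it now.

>>> move_arm([
  [0,0,0,-0.0015,0,0.012,0],
  [0,0,0,-0.003,0,0.02,0],
  [0,0,0,-0.0035,0.0002,0.0236,0],
  [0,0,0,-0.0035,0.0002,0.0236,0],
  [0,0,0,-0.0035,0.0002,0.0236,0],
])

```text
clock: 8.22
eef_pos: [545.2, 28.1, 84.2]
tcp_rot: [-3.141, -0.122, -0.427]
contact_force: [-0.6, 0.3, -2.3]
opening: 0.104
grasp_force: 59.3
```

Run:
```python
from h import *
plan(deep(7,(5,60.35)))
```

```text
t 8.22 at [545.2  28.1  84.2] rpy [-179.98   -7.    -24.44] F [-0.6  0.3 -2.3] op 8.9 q [ 0.09  0.38  2.   -0.1   0.66  2.16]
[-0.0003  0.0001  0.0001] [ 0.0003 -0.0002  0.0009]
```

>>> move_arm([
  [0,0,0,0,0,0.0006,0],
  [0,0,0,0,0,0.0012,0],
  [0,0,0,0,0,0.0012,0],
])

```text
clock: 8.6
eef_pos: [545.4, 28.1, 83.1]
tcp_rot: [-3.141, -0.122, -0.427]
contact_force: [0.1, 0.0, -2.4]
opening: 0.105
grasp_force: 59.5
```

>>> move_arm([
  [0,0,0,0,0,0.0005,0],
  [0,0,0,0,0,0.0005,0],
])

```text
clock: 8.85
eef_pos: [545.5, 28.1, 82.7]
tcp_rot: [-3.141, -0.122, -0.427]
contact_force: [-0.2, -0.3, 1.3]
opening: 0.106
grasp_force: 59.9
```

Shoulder contact is felt at z ≈ 82.8. I'll ease off 0.4 mm and slide along the tray axis under the lip.

>>> move_arm([
  [0,0,0,0,0,-0.0005,0],
  [0,0,0,-0.002,0,-0.0005,0],
  [0,0,0,-0.005,0,-0.0005,0],
  [0,0,0,-0.008,0,-0.0005,0],
  [0,0,0,-0.0105,0,-0.0005,0],
  [0,0,0,-0.012,0,-0.0005,0],
  [0,0,0,-0.012,0,-0.0005,0],
])

```text
clock: 9.72
eef_pos: [534.1, 33.1, 81.4]
tcp_rot: [-3.141, -0.122, -0.427]
contact_force: [0.8, 0.8, 0.4]
opening: 0.105
grasp_force: 59.7
```

Run:
```python
from h import *
plan(deep(7,(18.57,58.2)),deep(0,(19.5,50)))
```

```text
t 9.72 at [534.1  33.1  81.4] rpy [-179.99   -6.97  -24.44] F [0.8 0.8 0.4] op 9.0 q [ 0.1   0.37  2.02 -0.1   0.65  2.17]
[-0.0002  0.0005  0.0001] [-0.001  -0.0002  0.0001]
[-2.000e-04 -1.216e-01  1.000e-04] [-0.     -0.0002  0.0082]
```

>>> move_arm([
  [0,0,0,-0.0005,0,-0.0004,0],
  [0,0,0,-0.001,0,-0.0004,0],
  [0,0,0,-0.001,0,-0.0004,0],
])

```text
clock: 10.1
eef_pos: [533.0, 33.4, 81.5]
tcp_rot: [3.141, -0.121, -0.427]
contact_force: [-0.7, 0.5, -2.6]
opening: 0.107
grasp_force: 59.3
```

>>> move_arm([
  [0,0,0,-0.0005,0,0,0],
  [0,0,0,-0.001,0,0,0],
  [0,0,0,-0.001,0,0,0],
])

```text
clock: 10.48
eef_pos: [532.4, 33.9, 81.6]
tcp_rot: [-3.141, -0.122, -0.427]
contact_force: [0.7, -0.0, -3.3]
opening: 0.104
grasp_force: 59.3
```

>>> move_arm([
  [0,0,0,-0.0004,0,0,0],
  [0,0,0,-0.0008,0,0,0],
  [0,0,0,-0.0008,0,0,0],
])

```text
clock: 10.85
eef_pos: [531.7, 34.2, 81.5]
tcp_rot: [-3.141, -0.122, -0.427]
contact_force: [0.2, -0.3, -4.2]
opening: 0.106
grasp_force: 59.3
```

>>> move_arm([
  [0,0,0,-0.0004,0,0,0],
  [0,0,0,-0.0006,0,0,0],
  [0,0,0,-0.0006,0,0,0],
])

```text
clock: 11.22
eef_pos: [531.3, 34.5, 81.5]
tcp_rot: [-3.141, -0.122, -0.427]
contact_force: [0.7, 0.2, -3.3]
opening: 0.102
grasp_force: 59.3
```

>>> move_arm([
  [0,0,0,-0.0004,0,0,0],
  [0,0,0,-0.0007,0,0,0],
  [0,0,0,-0.0007,0,0,0],
])

```text
clock: 11.6
eef_pos: [531.1, 34.6, 81.6]
tcp_rot: [-3.141, -0.123, -0.426]
contact_force: [2.8, -3.3, -2.6]
opening: 0.104
grasp_force: 59.3
```

>>> move_arm([
  [0,0,0,-0.0004,0,0,0],
  [0,0,0,-0.0007,0,0,0],
  [0,0,0,-0.0007,0,0,0],
])

```text
clock: 11.98
eef_pos: [530.5, 35.1, 81.6]
tcp_rot: [-3.141, -0.123, -0.427]
contact_force: [4.5, -2.0, -0.3]
opening: 0.105
grasp_force: 59.5
```

```bash
cat >> h.py <<'E'
def about_lip(th,Xf=19.5,up=0.5):
    t=np.radians(th); c,s=np.cos(t),np.sin(t); x,z=Xf-90,-12
    return (90+x*c+z*s, 62+up-x*s+z*c)
B1=(np.array(B[0])-0.6*np.array([.91,-.414]),B[1])
deep1=lambda th,O: pose(*B1,-1,1.05,22.8,th,O)
E
python3 - <<'E'
from h import *
plan(*[deep1(t,about_lip(t)) for t in (7,6,5,4,3,2,1,0)])
E
```

```text
t 11.97 at [530.5  35.1  81.6] rpy [-179.95   -7.05  -24.45] F [ 4.5 -2.  -0.3] op 9.0 q [ 0.1   0.36  2.03 -0.1   0.64  2.18]
[-0.0009 -0.0008 -0.    ] [0.0025 0.0001 0.0002]
[-0.0009 -0.0183 -0.    ] [0.0027 0.0001 0.0014]
[-0.0009 -0.0358 -0.    ] [0.0029 0.0001 0.0026]
[-0.0009 -0.0532 -0.    ] [0.003  0.0001 0.0039]
[-0.0009 -0.0707 -0.    ] [0.0031 0.0001 0.0051]
[-0.0009 -0.0881  0.    ] [0.0032 0.0001 0.0063]
[-0.0009 -0.1056  0.    ] [0.0033 0.0001 0.0075]
[-0.0009 -0.123   0.    ] [0.0033 0.0001 0.0087]
```

Wall met at about 3–4 N, where predicted. I'll back off 2.5 mm and lower the other end halfway.

Scaled: -0.0707 rad is -0.0177.

>>> move_arm([
  [0,0,0,0.0012,0,0,0],
  [0,-0.0003,0,0.0025,0.0001,0.0002,0],
  [0,-0.0046,0,0.0027,0.0001,0.0014,0],
  [0,-0.009,0,0.0029,0.0001,0.0026,0],
  [0,-0.0133,0,0.003,0.0001,0.0039,0],
  [0,-0.0177,0,0.0031,0.0001,0.0051,0],
  [0,-0.0177,0,0.0031,0.0001,0.0051,0],
])

```text
clock: 12.85
eef_pos: [533.5, 33.2, 76.5]
tcp_rot: [-3.141, -0.051, -0.427]
contact_force: [-1.1, 0.7, -0.8]
opening: 0.107
grasp_force: 59.7
```

Run:
```python
from h import *
plan(*[deep1(t,about_lip(t)) for t in (3,2,1,0)])
```

```text
t 12.85 at [533.5  33.2  76.5] rpy [-179.98   -2.92  -24.47] F [-1.1  0.7 -0.8] op 9.2 q [ 0.07  0.4   1.98 -0.04  0.72  2.1 ]
[-0.0003  0.0015 -0.0003] [ 0.0002 -0.0004 -0.0004]
[-0.0003 -0.016  -0.0003] [ 0.0004 -0.0004  0.0008]
[-0.0003 -0.0334 -0.0003] [ 0.0006 -0.0004  0.002 ]
[-0.0003 -0.0509 -0.0003] [ 0.0007 -0.0004  0.0032]
```

Scaled: -0.0509 rad is -0.0127.

>>> move_arm([
  [0,-0.004,0,0.0004,-0.0002,0.0008,0],
  [0,-0.0084,0,0.0006,-0.0003,0.002,0],
  [0,-0.0127,0,0.0007,-0.0004,0.0032,0],
  [0,-0.0127,0,0.0007,-0.0004,0.0032,0],
  [0,-0.0127,0,0.0007,-0.0004,0.0032,0],
])

```text
clock: 13.48
eef_pos: [534.2, 33.4, 73.4]
tcp_rot: [-3.141, -0.0, -0.427]
contact_force: [0.4, 0.4, -3.8]
opening: 0.107
grasp_force: 59.4
```

Run:
```python
from h import *
plan(deep1(0,(19.5,50)))
print(sensors.sense()['wrist_torque'])
d=avg("scene",5); np.save("scene_h2.npy",d)
print(edges("scene",d,(535,33),112.5,-24.45))
print("bottom end", edges("scene",d,(556.3,25.6),62,-24.5,below=4))
```

```text
t 13.47 at [534.2  33.4  73.4] rpy [-1.7999e+02 -2.0000e-02 -2.4440e+01] F [ 0.4  0.4 -3.8] op 9.1 q [ 0.06  0.42  1.95 -0.    0.77  2.06]
[-0.0002 -0.0004  0.0001] [0.0003 0.     0.0006]
[ 0.03259881  0.04152226 -0.01802077]
{'v-': (np.float64(-53.7), np.float64(0.04), 195), 'v+': (np.float64(60.72), np.float64(-0.17), 274), 'u-': (np.float64(-91.53), np.float64(0.05), 179), 'u+': (np.float64(88.47), np.float64(0.02), 179)}
bottom end {'v-': (np.float64(-59.17), np.float64(0.78), 130), 'v+': (np.float64(58.68), np.float64(-0.13), 262), 'u+': (np.float64(85.91), np.float64(0.08), 179)}
```

>>> move_arm([
  [0,0,0,0,0,0.0004,0],
  [0,0,0,0,0,0.0008,0],
  [0,0,0,0,0,0.0008,0],
])

```text
clock: 14.1
eef_pos: [534.2, 33.5, 73.3]
tcp_rot: [-3.141, -0.0, -0.427]
contact_force: [-2.6, 0.4, 6.1]
opening: 0.101
grasp_force: 60.7
```

>>> move_arm([
  [0,0,0,0,0,-0.0004,0],
  [0,0,0,0,0,-0.0004,0.05],
  [0,0,0,0,0,-0.0004,0.05],
  [0,0,0,0,0,-0.0004,0.05],
  [0,0,0,0,0,-0.06,0.05],
  [0,0,0,0,0,-0.12,0.05],
  [0,0,0,0,0,-0.17,0.05],
  [0,0,0,0,0,-0.17,0.05],
])

```text
clock: 15.1
eef_pos: [536.7, 33.5, 247.0]
tcp_rot: [-3.138, -0.007, -0.427]
contact_force: [0.2, -0.5, -1.5]
opening: 0.584
grasp_force: 0.0
```

Run:
```python
from h import *
plan(((460.4-2.5,-321.3-1.1,190),rot(41.8)))
d=avg("scene",5); np.save("scene_p1.npy",d)
print(edges("scene",d,(535,33),112,-24.45)); W=cloud("scene",d)
U=np.array([.9103,-.4139]);V=np.array([.4139,.9103])
def patch(u,v,z):
    q=proj("scene",[*(np.array([535,33])+u*U+v*V),z])[0].round().astype(int); return np.round(np.nanmedian(W[q[1]-1:q[1]+2,q[0]-1:q[0]+2,2]),1)
print("rim z at 4 places",[ (u,v,patch(u,v,112)) for u,v in ((-75,30),(-75,-30),(83,30),(83,-30))])
print("bottom",edges("scene",d,(556.3,25.6),62,-24.5))
p,_=grab_frame("scene"); cv2.imwrite("pics/s4.png",cv2.resize(p[120:270,180:380,::-1],(800,600)))
```

```text
t 15.1 at [536.7  33.5 247. ] rpy [-179.77   -0.43  -24.45] F [ 0.2 -0.5 -1.5] op 49.9 q [0.06 0.2  1.81 0.   1.13 2.06]
[ 7.0000e-04 -8.9000e-03 -1.1562e+00] [0.0752 0.3569 0.0561]
{'v-': (np.float64(-53.93), np.float64(0.13), 288), 'v+': (np.float64(61.5), np.float64(-0.24), 276), 'u-': (np.float64(-91.6), np.float64(0.13), 179), 'u+': (np.float64(88.72), np.float64(-0.05), 179)}
rim z at 4 places [(-75, 30, np.float64(112.4)), (-75, -30, np.float64(112.0)), (83, 30, np.float64(111.9)), (83, -30, np.float64(111.6))]
bottom {'v-': (np.float64(-58.82), np.float64(0.4), 230), 'v+': (np.float64(58.87), np.float64(-0.3), 294), 'u+': (np.float64(86.0), np.float64(0.4), 179)}
```

View pics/s4.png

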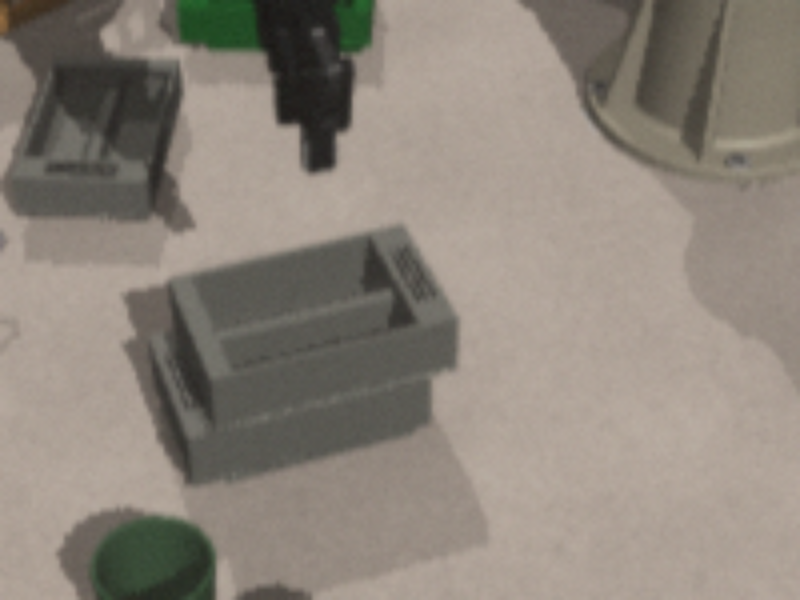

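Deep tray is seated and level: rim 112 at all four spots, offset 19.7 mm, and the ledge below stays bare at px (180,380). The bottom tray shifted under 1 mm. Next the shallow tray.

Scaled: -1.156 rad is -0.289.

>>> move_arm([
  [0,0,-0.045,0.01,0.05,0.01,0.05],
  [0,0,-0.09,0.02,0.1,0.02,0.05],
  [0,0,-0.135,0.035,0.155,0.03,0.05],
  [0,0,-0.18,0.045,0.21,0.04,0.05],
  [0,0,-0.225,0.055,0.265,0.05,0.05],
  [0,0,-0.27,0.068,0.32,0.06,0.05],
  [0,0,-0.289,0.0752,0.3569,0.06,0.05],
  [0,0,-0.289,0.0752,0.3569,0.06,0.05],
])

```text
clock: 16.4
eef_pos: [453.7, -324.8, 181.2]
tcp_rot: [-3.14, 0.0, 0.727]
contact_force: [0.5, 0.8, -0.7]
opening: 0.589
grasp_force: 0.0
```

Run:
```python
from h import *
plan(((457.9,-322.4,90),rot(41.8)),((457.9,-322.4,22),rot(41.8)))
```

```text
t 16.4 at [ 453.7 -324.8  181.2] rpy [-1.7992e+02  2.0000e-02  4.1650e+01] F [ 0.5  0.8 -0.7] op 50.3 q [-0.62  0.31  1.83 -0.    1.01  0.22]
[-0.0015  0.0004 -0.0027] [0.0048 0.0011 0.0912]
[-0.0015  0.0004 -0.0027] [0.0048 0.0012 0.1592]
```

Scaled: -0.0027 rad is -0.0007.

>>> move_arm([
  [0,0,-0.0007,0.0048,0.0011,0.05,0.05],
  [0,0,-0.0007,0.0048,0.0011,0.1,0.05],
  [0,0,-0.0007,0.0048,0.0011,0.14,0.05],
  [0,0,-0.0007,0.0048,0.0011,0.158,0.05],
  [0,0,-0.0007,0.0048,0.0011,0.158,0.05],
  [0,0,-0.0007,0.0048,0.0011,0.158,0.0],
  [0,0,-0.0007,0.0048,0.0011,0.158,0.0],
  [0,0,-0.0007,0.0048,0.0011,0.158,0.0],
])

```text
clock: 17.4
eef_pos: [460.3, -320.8, 26.2]
tcp_rot: [3.139, -0.001, 0.732]
contact_force: [-0.2, 0.9, 6.9]
opening: 0.097
grasp_force: 60.8
```

Run:
```python
from h import *
plan()
```

```text
t 17.4 at [ 460.3 -320.8   26.2] rpy [ 1.7984e+02 -6.0000e-02  4.1930e+01] F [-0.2  0.9  6.9] op 8.3 q [-0.61  0.53  1.91  0.    0.7   0.23]
```

>>> move_arm([
  [0,0,0,0,0,0,0],
  [0,0,0,0,0,0,0],
  [0,0,0,0,0,0,0],
])

```text
clock: 17.77
eef_pos: [460.3, -320.9, 26.2]
tcp_rot: [3.139, -0.001, 0.732]
contact_force: [-1.2, 1.2, 7.1]
opening: 0.095
grasp_force: 60.8
```

Run:
```python
from h import *
plan()
print(edges("scene",avg("scene",4),(460.3-2.5,-320.8-1.1),50,41.9))
p,_=grab_frame("scene"); cv2.imwrite("pics/s5.png",cv2.resize(p[90:210,140:300,::-1],(800,600)))
```

```text
t 17.77 at [ 460.3 -320.9   26.2] rpy [ 1.7984e+02 -6.0000e-02  4.1930e+01] F [-1.2  1.2  7.1] op 8.1 q [-0.61  0.53  1.91  0.    0.7   0.23]
{'v-': (np.float64(-54.0), np.float64(-0.2), 212), 'v+': (np.float64(58.33), np.float64(-0.04), 289), 'u-': (np.float64(-88.92), np.float64(5.26), 24), 'u+': (np.float64(93.35), np.float64(-3.07), 132)}
```

View pics/s5.png

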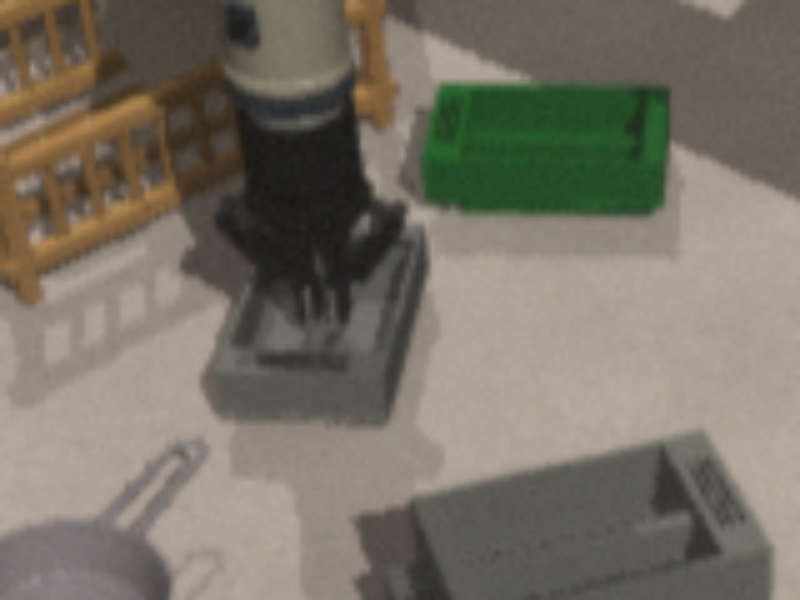

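Pads straddle the shallow tray's divider but sit a bit high, so I'll regrasp about 4 mm deeper and centred.

>>> move_arm([
  [0,0,0,0,0,0,0.03],
  [0,0,0,0,0,0,0.03],
  [0,0,0,-0.0025,0,0.003,0.03],
  [0,0,0,-0.0025,0,0.0045,0.03],
  [0,0,0,-0.0025,0,0.0045,0.03],
  [0,0,0,-0.0025,0,0.0045,0.0],
  [0,0,0,-0.0025,0,0.0045,0.0],
  [0,0,0,-0.0025,0,0.0045,0.0],
])

```text
clock: 19.02
eef_pos: [457.7, -322.0, 20.2]
tcp_rot: [3.141, -0.0, 0.732]
contact_force: [-0.3, -0.1, 2.9]
opening: 0.101
grasp_force: 59.6
```

>>> move_arm([
  [0,0,0,0,0,0,0],
  [0,0,0,0,0,0,0],
])

```text
clock: 19.27
eef_pos: [457.7, -322.0, 20.2]
tcp_rot: [3.141, -0.001, 0.732]
contact_force: [-0.2, 0.2, 4.3]
opening: 0.101
grasp_force: 59.8
```

Run:
```python
from h import *
plan()
```

```text
t 19.27 at [ 457.7 -322.    20.2] rpy [ 1.7997e+02 -3.0000e-02  4.1950e+01] F [-0.2  0.2  4.3] op 8.6 q [-0.62  0.54  1.92  0.    0.69  0.22]
```

>>> move_arm([
  [0,0,0,0,0,-0.02,0],
  [0,0,0,0,0,-0.07,0],
  [0,0,0,0,0,-0.13,0],
  [0,0,0,0,0,-0.19,0],
  [0,0,0,0,0,-0.22,0],
  [0,0,0,0,0,-0.22,0],
])

```text
clock: 20.02
eef_pos: [458.3, -322.5, 242.0]
tcp_rot: [3.137, -0.001, 0.732]
contact_force: [1.5, -0.9, -1.9]
opening: 0.094
grasp_force: 59.2
```

Run:
```python
from h import *
plan(((552.9,24.9,240),rot(-24.45)))
```

```text
t 20.02 at [ 458.3 -322.5  242. ] rpy [ 1.7976e+02 -8.0000e-02  4.1950e+01] F [ 1.5 -0.9 -1.9] op 8.1 q [-0.62  0.24  1.77  0.    1.13  0.22]
[ 0.003  -0.0037  1.1589] [ 0.3026 -0.1952  0.0016]
```

Scaled: 1.159 rad is 0.2898.

>>> move_arm([
  [0,0,0.0375,0.04,-0.026,0,0],
  [0,0,0.0775,0.083,-0.054,0,0],
  [0,0,0.1175,0.126,-0.082,0,0],
  [0,0,0.1575,0.17,-0.11,0,0],
  [0,0,0.1975,0.213,-0.138,0,0],
  [0,0,0.2375,0.256,-0.166,0,0],
  [0,0,0.275,0.29,-0.188,0,0],
  [0,0,0.2898,0.3026,-0.1952,0,0],
])

```text
clock: 21.02
eef_pos: [551.0, 27.8, 237.3]
tcp_rot: [3.141, 0.003, -0.428]
contact_force: [0.5, -0.3, -2.3]
opening: 0.097
grasp_force: 59.2
```

>>> move_arm([
  [0,0,0,0,0,0,0],
  [0,0,0,0,0,0,0],
  [0,0,0,0,0,0,0],
])

```text
clock: 21.4
eef_pos: [551.5, 24.6, 239.6]
tcp_rot: [3.141, 0.0, -0.427]
contact_force: [0.1, -0.1, -1.6]
opening: 0.101
grasp_force: 59.2
```

Run:
```python
from h import *
plan()
s=sensors.sense()['eef_pos']
zr=s[2]-20.2+50
for n in ("top","scene"):
    d=avg(n,6); np.save(n+"_h3.npy",d)
    print(n,"held",edges(n,d,s,zr,-24.45))
print("deep ref",edges("scene",np.load("scene_p1.npy"),(535.15,33.0),112,-24.45))
plan()
```

```text
t 21.4 at [551.5  24.6 239.6] rpy [ 1.7998e+02  2.0000e-02 -2.4470e+01] F [ 0.1 -0.1 -1.6] op 8.6 q [ 0.04  0.23  1.78 -0.    1.13  2.04]
top held {'v-': (np.float64(-53.51), np.float64(0.22), 157), 'v+': (np.float64(58.03), np.float64(0.29), 99), 'u-': (np.float64(-88.58), np.float64(0.2), 118)}
scene held {'v-': (np.float64(-53.79), np.float64(-0.03), 207), 'v+': (np.float64(62.51), np.float64(0.23), 276), 'u-': (np.float64(-91.7), np.float64(-0.03), 179), 'u+': (np.float64(88.75), np.float64(0.56), 179)}
deep ref {'v-': (np.float64(-54.03), np.float64(0.14), 294), 'v+': (np.float64(61.47), np.float64(-0.26), 277), 'u-': (np.float64(-91.73), np.float64(0.19), 179), 'u+': (np.float64(88.58), np.float64(-0.07), 179)}
t 22.0 at [552.   25.6 240.2] rpy [-1.7998e+02 -2.0000e-02 -2.4450e+01] F [ 0.5 -0.4 -2.1] op 8.2 q [0.04 0.23 1.78 0.   1.13 2.04]
```

```bash
cat >> h.py <<'E'
D=((535.15,33.0),-24.45)
shal=lambda th,O: pose(*D,1,0.5,20.2,th,(O[0],O[1]+50))
E
python3 - <<'E'
from h import *
plan(shal(7,(5,85)),shal(0,(19.5,50)))
E
```

```text
t 22.0 at [552.   25.6 240.2] rpy [-1.7998e+02 -2.0000e-02 -2.4450e+01] F [ 0.5 -0.4 -2.1] op 8.2 q [0.04 0.23 1.78 0.   1.13 2.04]
[-0.0003 -0.1226 -0.    ] [-0.0105  0.0002  0.0852]
[-0.0003 -0.0004 -0.0001] [0.0015 0.0002 0.12  ]
```

Scaled: -0.122 rad is -0.0305.

>>> move_arm([
  [0,-0.015,0,-0.005,0,0.03,0],
  [0,-0.0305,0,-0.0105,0.0002,0.06,0],
  [0,-0.0305,0,-0.0105,0.0002,0.08,0],
  [0,-0.0305,0,-0.0105,0.0002,0.085,0],
  [0,-0.0305,0,-0.0105,0.0002,0.085,0],
  [0,-0.0305,0,-0.0105,0.0002,0.085,0],
  [0,-0.0305,0,-0.0105,0.0002,0.085,0],
])

```text
clock: 22.88
eef_pos: [542.9, 29.7, 156.1]
tcp_rot: [-3.141, 0.12, -0.427]
contact_force: [-0.7, 0.2, -1.8]
opening: 0.095
grasp_force: 59.1
```

Run:
```python
from h import *
p,_=grab_frame("scene"); cv2.imwrite("pics/s6.png",cv2.resize(p[90:270,160:400,::-1],(800,600)))
plan(shal(7,(5,62)))
```

```text
t 22.93 at [542.8  29.8 155.9] rpy [-179.95    6.9   -24.45] F [-1.   0.1 -1.9] op 8.4 q [0.02 0.37 1.8  0.06 1.08 1.99]
[-0.0009 -0.0017  0.    ] [0.0026 0.0002 0.0238]
```

View pics/s6.png

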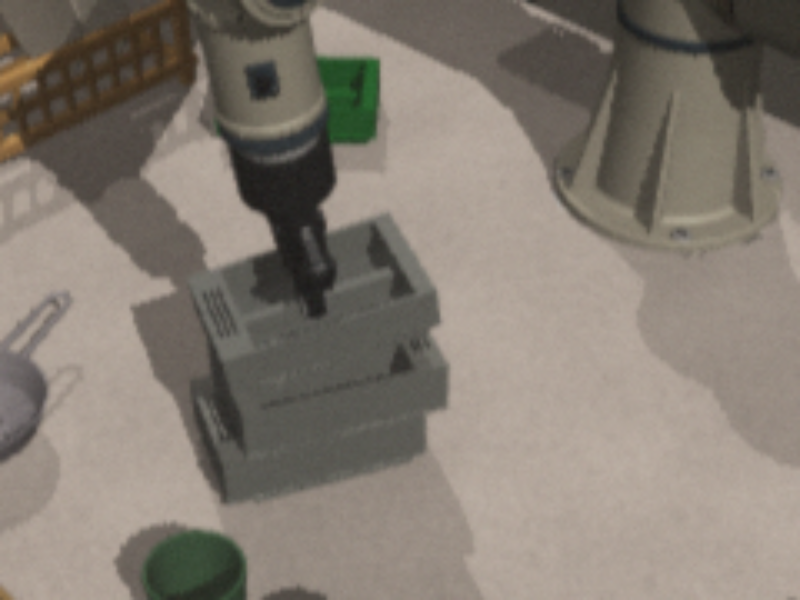

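The shallow tray's rib/tongue end (left, px 220,310) is dipped towards the deep tray's narrow lip, as wanted. Lowering it.

Scaled: -0.0015 rad is -0.0004.

>>> move_arm([
  [0,0,0,0.0013,0,0.012,0],
  [0,-0.0003,0,0.0022,0,0.02,0],
  [0,-0.0004,0,0.0026,0.0002,0.0238,0],
  [0,-0.0004,0,0.0026,0.0002,0.0238,0],
  [0,-0.0004,0,0.0026,0.0002,0.0238,0],
])

```text
clock: 23.55
eef_pos: [542.2, 29.6, 131.3]
tcp_rot: [-3.141, 0.123, -0.427]
contact_force: [0.7, 0.1, -2.6]
opening: 0.096
grasp_force: 59.2
```

Run:
```python
from h import *
plan(shal(7,(5,60.35)))
```

```text
t 23.55 at [542.2  29.6 131.3] rpy [-179.98    7.04  -24.46] F [ 0.7  0.1 -2.6] op 8.2 q [0.02 0.4  1.82 0.06 1.03 1.98]
[-0.0004  0.0007 -0.0001] [ 0.0003 -0.0002  0.0009]
```

>>> move_arm([
  [0,0,0,0,0,0.0005,0],
  [0,0,0,0,0,0.001,0],
  [0,0,0,0,0,0.001,0],
])

```text
clock: 23.92
eef_pos: [542.0, 29.7, 130.3]
tcp_rot: [-3.141, 0.123, -0.427]
contact_force: [0.5, -0.5, -0.7]
opening: 0.1
grasp_force: 59.3
```

>>> move_arm([
  [0,0,0,0,0,0.0005,0],
  [0,0,0,0,0,0.0005,0],
])

```text
clock: 24.18
eef_pos: [541.9, 29.8, 129.9]
tcp_rot: [-3.141, 0.123, -0.427]
contact_force: [-1.2, 0.1, 0.1]
opening: 0.101
grasp_force: 59.6
```

>>> move_arm([
  [0,0,0,0,0,-0.0005,0],
  [0,0,0,0.002,0,-0.0005,0],
  [0,0,0,0.005,0,-0.0005,0],
  [0,0,0,0.008,0,-0.0005,0],
  [0,0,0,0.011,0,-0.0005,0],
  [0,0,0,0.013,0,-0.0005,0],
  [0,0,0,0.013,0,-0.0005,0],
])

```text
clock: 25.05
eef_pos: [554.1, 24.2, 128.6]
tcp_rot: [-3.141, 0.123, -0.427]
contact_force: [1.2, -0.5, -1.2]
opening: 0.097
grasp_force: 59.3
```

>>> move_arm([
  [0,0,0,0.0005,0,-0.0002,0],
  [0,0,0,0.001,0,-0.0002,0],
  [0,0,0,0.001,0,-0.0002,0],
])

```text
clock: 25.42
eef_pos: [554.5, 23.9, 128.7]
tcp_rot: [-3.141, 0.123, -0.427]
contact_force: [-0.6, -0.8, -1.3]
opening: 0.1
grasp_force: 59.3
```

>>> move_arm([
  [0,0,0,0.0005,0,0,0],
  [0,0,0,0.0008,0,0,0],
  [0,0,0,0.0008,0,0,0],
])

```text
clock: 25.8
eef_pos: [555.3, 23.6, 128.6]
tcp_rot: [-3.141, 0.123, -0.427]
contact_force: [-0.2, 0.0, -1.1]
opening: 0.098
grasp_force: 59.3
```

>>> move_arm([
  [0,0,0,0.0004,0,0,0],
  [0,0,0,0.0007,0,0,0],
  [0,0,0,0.0007,0,0,0],
])

```text
clock: 26.18
eef_pos: [556.0, 23.3, 128.5]
tcp_rot: [-3.141, 0.123, -0.427]
contact_force: [0.1, -0.6, -1.5]
opening: 0.097
grasp_force: 59.3
```

>>> move_arm([
  [0,0,0,0.0004,0,0,0],
  [0,0,0,0.0006,0,0,0],
  [0,0,0,0.0006,0,0,0],
])

```text
clock: 26.55
eef_pos: [556.5, 23.1, 128.4]
tcp_rot: [-3.141, 0.123, -0.427]
contact_force: [0.7, -0.1, -1.4]
opening: 0.096
grasp_force: 59.3
```

>>> move_arm([
  [0,0,0,0.0004,0,0,0],
  [0,0,0,0.0005,0,0,0],
  [0,0,0,0.0005,0,0,0],
])

```text
clock: 26.92
eef_pos: [556.6, 23.0, 128.4]
tcp_rot: [-3.141, 0.124, -0.427]
contact_force: [-1.9, 0.9, 0.2]
opening: 0.097
grasp_force: 59.5
```

Wall felt lightly, where predicted. I'll back off 2.3 mm and lower the other end.

```bash
sed -i 's/pose(\*D,1,0.5,20.2/pose(*D,1,0.25,20.2/' h.py
python3 - <<'E'
from h import *
plan(*[shal(t,about_lip(t)) for t in (7,6,5,4,3,2,1,0)])
E
```

```text
t 26.93 at [556.6  23.  128.4] rpy [-179.99    7.09  -24.46] F [-1.9  0.9  0.2] op 8.3 q [0.01 0.43 1.79 0.06 1.04 1.97]
[-0.0002  0.0016 -0.0001] [-0.0025 -0.0002 -0.0005]
[-0.0002  0.019  -0.0001] [-0.0026 -0.0002  0.0007]
[-0.0002  0.0365 -0.0001] [-0.0027 -0.0002  0.0019]
[-0.0002  0.054  -0.0001] [-0.0028 -0.0002  0.0032]
[-0.0002  0.0714 -0.0001] [-0.0029 -0.0002  0.0044]
[-0.0002  0.0889 -0.0001] [-0.0029 -0.0002  0.0056]
[-2.000e-04  1.063e-01 -1.000e-04] [-0.0029 -0.0002  0.0069]
[-2.000e-04  1.238e-01 -1.000e-04] [-0.0029 -0.0002  0.0081]
```

Scaled: 0.0714 rad is 0.0179.

>>> move_arm([
  [0,0,0,-0.0012,0,-0.0003,0],
  [0,0.0004,0,-0.0025,-0.0002,-0.0004,0],
  [0,0.0048,0,-0.0026,-0.0002,0.0007,0],
  [0,0.0091,0,-0.0027,-0.0002,0.0019,0],
  [0,0.0135,0,-0.0028,-0.0002,0.0032,0],
  [0,0.0179,0,-0.0029,-0.0002,0.0044,0],
  [0,0.0179,0,-0.0029,-0.0002,0.0044,0],
])

```text
clock: 27.8
eef_pos: [553.5, 24.6, 124.3]
tcp_rot: [-3.141, 0.052, -0.427]
contact_force: [-0.7, -0.1, -2.0]
opening: 0.097
grasp_force: 59.2
```

Run:
```python
from h import *
plan(*[shal(t,about_lip(t)) for t in (3,2,1,0)])
```

```text
t 27.8 at [553.5  24.6 124.3] rpy [-179.99    2.96  -24.44] F [-0.7 -0.1 -2. ] op 8.3 q [0.03 0.39 1.84 0.03 0.95 2.01]
[-0.0001 -0.0008  0.0002] [ 0.0001 -0.     -0.    ]
[-0.0001  0.0167  0.0002] [-0.0001 -0.      0.0012]
[-0.0001  0.0342  0.0002] [-0.0002 -0.      0.0024]
[-0.0001  0.0516  0.0002] [-0.0003 -0.      0.0036]
```

Scaled: 0.0516 rad is 0.0129.

>>> move_arm([
  [0,0.0042,0,-0.0001,0,0.0012,0],
  [0,0.0086,0,-0.0002,0,0.0024,0],
  [0,0.0129,0,-0.0003,0,0.0036,0],
  [0,0.0129,0,-0.0003,0,0.0036,0],
  [0,0.0129,0,-0.0003,0,0.0036,0],
])

```text
clock: 28.42
eef_pos: [553.5, 24.7, 120.9]
tcp_rot: [-3.141, 0.0, -0.427]
contact_force: [0.3, 0.3, -2.6]
opening: 0.1
grasp_force: 59.2
```

>>> move_arm([
  [0,0,0,0,0,0.0003,0],
  [0,0,0,0,0,0.0006,0],
  [0,0,0,0,0,0.0006,0],
])

```text
clock: 28.8
eef_pos: [553.6, 24.6, 120.2]
tcp_rot: [-3.141, -0.0, -0.427]
contact_force: [-0.2, 0.1, -0.9]
opening: 0.1
grasp_force: 59.4
```

>>> move_arm([
  [0,0,0,0,0,0.0003,0],
  [0,0,0,0,0,0.0003,0],
  [0,0,0,0,0,0.0003,0.03],
  [0,0,0,0,0,0.0003,0.05],
  [0,0,0,0,0,0.0003,0.05],
  [0,0,0,0,0,-0.03,0.05],
  [0,0,0,0,0,-0.09,0.05],
  [0,0,0,0,0,-0.13,0.05],
])

```text
clock: 29.8
eef_pos: [554.0, 24.7, 252.6]
tcp_rot: [-3.14, -0.002, -0.427]
contact_force: [0.9, 0.1, -0.5]
opening: 0.585
grasp_force: 0.0
```

>>> move_arm([
  [0,0,0,-0.05,0.05,-0.03,0.05],
  [0,0,0,-0.1,0.1,-0.04,0.05],
  [0,0,0,-0.14,0.14,-0.04,0.05],
  [0,0,0,-0.16,0.16,-0.04,0.05],
  [0,0,0,-0.16,0.16,-0.04,0.05],
])

```text
clock: 30.42
eef_pos: [339.2, -55.3, 290.3]
tcp_rot: [-3.141, -0.001, -0.429]
contact_force: [0.2, -0.5, -0.3]
opening: 0.586
grasp_force: 0.0
```

Run:
```python
from h import *
plan()
for n in ("scene","top"):
    d=avg(n,6); W=cloud(n,d)
    e=edges(n,d,(553,25),150,-24.45); print(n,"shallow",e)
    print("deep",edges(n,d,(535,33),112,-24.45)); print("bottom",edges(n,d,(556.3,25.6),62,-24.5))
    U=np.array([.9103,-.4139]);V=np.array([.4139,.9103])
    def patch(u,v,z):
        q=proj(n,[*(np.array([553,25])+u*U+v*V),z])[0].round().astype(int); return round(float(np.nanmedian(W[q[1]-1:q[1]+2,q[0]-1:q[0]+2,2])),1)
    print([patch(u,v,150) for u,v in ((-83,30),(-83,-30),(75,30),(75,-30))])
p,_=grab_frame("scene"); cv2.imwrite("pics/s7.png",cv2.resize(p[130:270,180:380,::-1],(800,560)))
```

```text
t 30.43 at [339.2 -55.3 290.3] rpy [-1.7999e+02 -3.0000e-02 -2.4560e+01] F [ 0.2 -0.5 -0.3] op 50.0 q [-0.17 -0.18  2.09  0.    1.23  1.83]
scene shallow {'v-': (np.float64(-54.23), np.float64(0.04), 297), 'v+': (np.float64(61.23), np.float64(-0.02), 289), 'u-': (np.float64(-91.22), np.float64(0.16), 179), 'u+': (np.float64(89.08), np.float64(0.3), 179)}
deep {'v-': (np.float64(-57.36), np.float64(-0.06), 247), 'v+': (np.float64(61.07), np.float64(0.32), 286), 'u-': (np.float64(-91.58), np.float64(0.1), 177)}
bottom {'v+': (np.float64(58.9), np.float64(0.05), 291), 'u+': (np.float64(86.0), np.float64(0.4), 179)}
[150.0, 149.8, 150.0, 149.3]
top shallow {'v-': (np.float64(-53.79), np.float64(-0.07), 299), 'v+': (np.float64(57.72), np.float64(-0.05), 299), 'u-': (np.float64(-87.74), np.float64(0.06), 179), 'u+': (np.float64(92.04), np.float64(-0.07), 179)}
deep {'v-': (np.float64(-49.56), np.float64(0.22), 225), 'v+': (np.float64(53.89), np.float64(0.01), 216), 'u-': (np.float64(-88.11), np.float64(0.15), 179), 'u+': (np.float64(90.17), np.float64(0.02), 101)}
bottom {}
[150.1, 150.0, 152.1, 150.4]
```

View pics/s7.png

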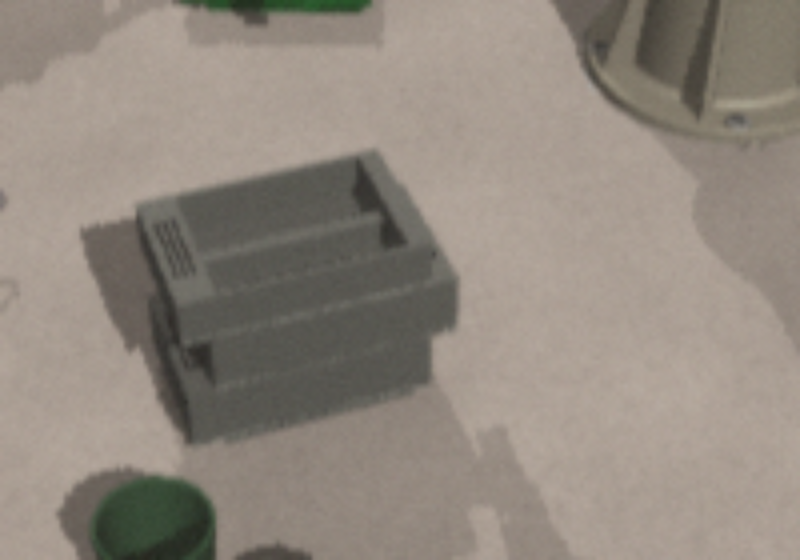

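Both trays are seated: the shallow rim is at 150 at all four spots (one top-camera patch reads 152), offset 20.0 mm. The deep offset is 19.7 mm, and the bottom tray has not moved further. The gripper is clear, so I'm handing in.

```bash
python3 -c "
from rig import order; print(order.sign_off())"
```

```text
the job is handed in; nothing more can be done
None
```

The job is handed in: the deep tray, then the shallow one, sit level and fully home on the bottom tray (offsets 19.7 and 20.0 mm), which shifted a little under 1 mm when the deep tray's tongue met its end wall, at about 30 s of the 67 s allowed.

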